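# Locate the beam-splitter cube against both fences

## Robot

A 6-joint arm with a two-finger parallel gripper is mounted at the origin on a cart in front of the work surface, level with it; the furniture and walls round the work are solid. World frame = base frame: x ahead of the robot, y to its left, z up, the work surface at z = 0. Lengths are in m, angles in rad, forces in N, time in s.
With the tool pointing down it reaches from about 0.325 to 0.925 m from the base axis. Payload 3.1 kg.
Tool frame: the origin (TCP) lies on the front face of the gripper's body, between the roots of the fingers; the fingertips stand 73 mm ahead of it and the grasp point (between the pads) lies 54 mm ahead of it; z points along the fingers, y is the line along which they close (so a half turn about z gives the same grasp; the last joint's range is limited). The gripper opens to 85 mm and grips with 20 to 120 N. Pads are 22 mm wide; open, the fingers measure 114 mm over their backs; the gripper's body (76 mm by 85 mm) begins 54 mm behind the grasp point. The pads swing forward as they close: fully open they stand 13 mm farther back than shut.
Start: joints at [1.061, 0.217, 1.613, -0, 1.311, -0.112], TCP at [0.242, 0.576, 0.304] pointing down, gripper open.
Joint ranges: [-2.75, 2.75], [-0.78, 2.1], [0.31, 2.55], [-1.13, 4.27], [0.13, 2.63], [-2.58, 2.58]. Speed limits (rad/s): [2.79, 2.79, 3.14, 3.14, 3.14, 3.14].

## Interface

Orientations are given as a rotation vector (axis times angle).
In Python, from cell import sensors, optics, ticket gives the robot as it stands. The module is installed in compiled form; this text tells all that it offers.
- The arm moves only by the tool move_arm, never from a script. Its argument "deltas" is a list of rows, each a list of 7 numbers: the turn, a rotation vector about the tool's x, y, z in rad, then the shift along the tool's x, y, z in cm, then the closure, from 0 (fully open) to 1 (shut). A call has 1 to 12 rows; each row is the pose to reach, as a shift and turn from the pose commanded when the call began, along the tool's axes at that moment; what a row does not reach only later rows make up. A row lasts 1/12 s, in which the tool goes at most 41.7 mm and 7.16 degrees, less where a joint would pass 70% of its speed; a pose out of reach is approached as far as the arm can. A call with a gripper value outside its range is refused whole. The fingers move at their own pace and stop on an object; the grip force is fixed at half the most. Time passes only in rows, so rows that repeat a pose let the fingers close. It gives the time, the measured TCP pose, the force, the opening and the grip force at its end, in the units of the state.
- sensors.sense(): the state, without advancing time (a new reading comes with each control period).
- optics.grab_frame(name): name is "scene" or "top" or "wrist"; returns the picture (480x640x3 uint8, blue, green, red); there is no depth.
- optics.camera_info(name): a dict with "vfov" (degrees; the focal length in pixels is half the picture's height over the tangent of half this angle, whatever the lens; pixels are square), "cx", "cy" (the principal point, pixels), "R" (3x3) and "t" (3): a world point X has camera coordinates R X + t. Camera axes: x right, y down, z forward; pixel columns grow to the right and rows downward; lengths in m; the calibration is good to about 2 mm. A picture is of the moment at which its call begins: read the wrist's pose just before it. camera_info takes no time and is no camera call; for the wrist camera it gives the pose at the moment of the call.
- ticket.job_done(): hands the job in; it is judged then, once.
The state is a dict: "time": time; "joints": joint angles; "qd": joint speeds; "joint_efforts": joint torques, N m; "eef_pos": TCP position; "orientation": TCP orientation; "contact_force": force on the tool from outside, world axes, zero at the start; "torque": the same for the moment, N m; "grip_width": opening from 0.0 (shut) to 1.0 (fully open); "finger_force": force on a finger pad.
Only numpy, scipy, OpenCV 4.12 (cv2) and the standard library are available. Lean on these libraries where they do the work, as an engineer would, in place of code of your own. Each camera call takes 0.05 s, during which the arm holds its last target. There are 200 camera calls.

## Task

Set the black beam-splitter cube on the blue plate of the locating fixture and press it squarely into the inner corner of the two aluminium fences, so that it sits flat on the plate and touches both fences at once. Finish while still holding it there, with a light but definite push of a few newtons against each fence (never 40 N or more on either). Leave the brown vial, the lens mount and the green slide box standing where they are.

Things in the scene. Friction and masses are not known exactly. Their poses are not given: they have to be found in the camera images.
- cube_center (a point): centre of the loose black beam-splitter cube with brass-coloured port rings: 32 x 32 mm and 32 mm high (the rings stand a further 1 mm proud but are not felt), about 0.13 kg; the point lies 16 mm above its underside. Axes: x and y square to its side faces, z up. It starts on the worktop, upright; any side may face any fence.
- cube: the same cube, origin at the centre of its underside, same axes
- fixture: the fixture, fixed: blue plate 110 x 110 x 10 mm; origin at the centre of its underside, x and y along its edges, z up. Two aluminium fences stand along its +x and +y edges; the -x and -y sides are open. Fence tops are 20 mm above the origin: a cube on the plate rises 22 mm above them and can be gripped there. A cube home in the corner has its centre at x +27, y +27, z +26 mm here.
- corner (a point): the inner corner of the fences: where the planes of the two inner fence faces meet the plate's top face; x = +43, y = +43, z = +10 mm in the fixture's frame, same axes. Both fences stop short of it, which leaves a 4 mm relief at the corner. Plate and fences are rigid; pressing down on the cube adds friction on the plate, which takes up part of a sideways push.
- x_fence: fixed aluminium fence 12 x 86 x 10 mm along the plate's +x edge, three screw heads on top; origin at the centre of its underside, on the plate; axes as the fixture's; its inner face looks to -x, 6 mm from the origin
- y_fence: fixed aluminium fence 86 x 12 x 10 mm along the plate's +y edge, three screw heads on top; origin at the centre of its underside, on the plate; axes as the fixture's; its inner face looks to -y, 6 mm from the origin
- microscope (a point): fixed obstacle, never touch: the point lies above the front part of the tall black microscope and of the white balance under it, at the robot's left. They fill about 0.11 m to each side of the point (y) and all behind it (+x), up to 0.6 m high and more; the front edge of the balance lies about 0.1 m nearer the robot. Draw the arm in before it swings past.
- vial_center (a point): bystander: brown vial with white cap, 27 mm across, 60 mm high, standing on the worktop; point half-way up
- lens_center (a point): bystander: round lens in a black ring on a short steel post, 32 mm across, 66 mm high; point half-way up
- slides_center (a point): bystander: green slide box 39 x 86 x 30 mm; point half-way up
Not all that is in view belongs to the job. Of the things that look like the cube, take the one that is farthest to the robot's left at the start.

How it is judged:
By the outcome, as a careful person would: the job done as asked, in the order asked, and still so for the second after the job is handed in, while the arm keeps its last pose, push and grip.
It also fails if it takes over 51 s, if anything falls off the work surface, if the arm or the gripper's body presses on something with over 40 N, if the wrist force passes 120 N, or if a joint passes its speed limit or range.

## Working session

There is one attempt and no reset: what is moved stays moved. The work goes in short steps, Python scripts to look and compute and a tool call to move; the robot and the scene stay as the last step left them, time stands still between calls to the robot, and variables do not carry over. Pictures are saved under pics/ and viewed, at most 10 in all, crops included, and the job is handed in when it is done.

Besides the shell and the picture viewer there is one more tool, called after ">>>" as name(argument=value, ...) on one line, values as JSON. move_arm: Moves the arm, as the interface text tells. Its arguments: {"type":"object","properties":{"deltas":{"type":"array"}},"required":["deltas"]}

```bash
mkdir -p pics
cat > h.py <<'E'
import numpy as np, cv2
from cell import sensors, optics, ticket
from scipy.spatial.transform import Rotation as Ro
def ray(name,u,v,z,info=None):
    c=info or optics.camera_info(name); f=240/np.tan(np.radians(c['vfov'])/2)
    R=np.array(c['R']);t=np.array(c['t']); o=-R.T@t
    d=R.T@np.array([(u-c['cx'])/f,(v-c['cy'])/f,1]); return o+d*(z-o[2])/d[2]
def proj(name,X,info=None):
    c=info or optics.camera_info(name); f=240/np.tan(np.radians(c['vfov'])/2)
    p=np.array(c['R'])@np.array(X)+np.array(c['t']); return p[:2]/p[2]*f+[c['cx'],c['cy']]
E
python3 - <<'E'
from h import *
for n in("scene","top"):
    cv2.imwrite(f"pics/{n}0.png",optics.grab_frame(n)); c=optics.camera_info(n); print(n,{k:np.round(v,3).tolist() for k,v in c.items() if k!='name'})
s=sensors.sense(); print(s)
E
```

```text
scene {'vfov': 50.667, 'cx': 322.796, 'cy': 233.634, 'R': [[0.759, -0.651, -0.02], [-0.436, -0.485, -0.758], [0.484, 0.584, -0.652]], 't': [-0.418, 0.391, 0.741]}
top {'vfov': 52.451, 'cx': 314.885, 'cy': 248.212, 'R': [[0.007, -0.997, 0.073], [-0.988, -0.019, -0.155], [0.156, -0.071, -0.985]], 't': [0.06, 0.605, 1.204]}
{'time': 0.1, 'joints': array([ 1.06082641e+00,  2.17707082e-01,  1.61479029e+00, -5.11857709e-06,
        1.31130604e+00, -1.12206637e-01]), 'qd': array([ 0.00080349, -0.0011662 , -0.00422318, -0.00047031, -0.00171481,
       -0.00133466]), 'joint_efforts': array([-9.28411600e-05, -3.98077333e+01, -3.04972136e+01, -2.77310792e-04,
        4.32190005e-03,  5.15480599e-05]), 'eef_pos': array([0.24179617, 0.57570032, 0.3026724 ]), 'orientation': array([-0.62055918, -3.079006  ,  0.00330764]), 'contact_force': array([-0.13948049,  0.58015576, -0.17626662]), 'torque': array([ 0.03773909, -0.02325171,  0.02216607]), 'finger_force': 0.0, 'grip_width': 0.999998879675534}
```

View pics/top0.png

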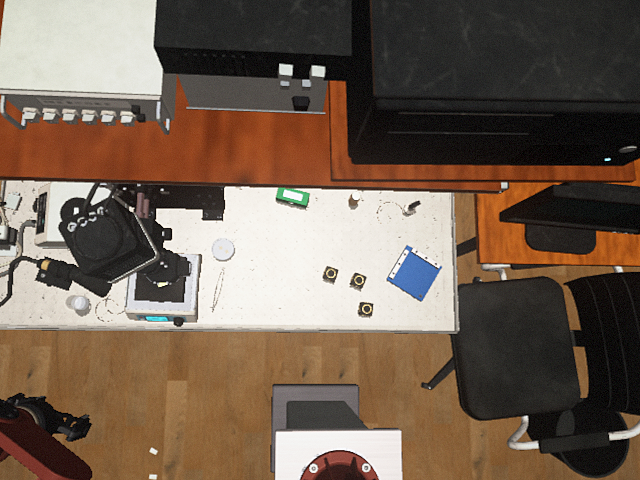

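View pics/scene0.png

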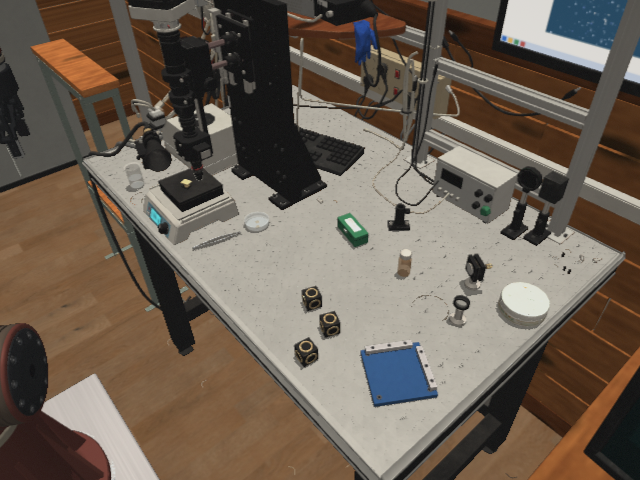

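The top view shows three cubes at (330,274), (357,281) and (367,309). The leftmost one, (330,274), is the target. The fixture is at about (413,273), with its fences on the upper-left and upper-right edges. The slide box is at (293,197), the vial at (354,199) and the lens at (412,208).

Run:
```python
from h import *
im=cv2.imread("pics/top0.png")[235:335,310:450]
cv2.imwrite("pics/topc.png",cv2.resize(im,None,fx=5.5,fy=5.5,interpolation=cv2.INTER_CUBIC))
for n,u,v,z in[("cubeL",330,274,.032),("c2",357,281,.032),("c3",367,309,.032),("bal",165,320,0.05),("balR",198,300,.05),("slides",293,197,.03),("vial",354,199,.05),("lens",412,208,.05),("fix",413,273,.01)]: print(n,ray("top",u,v,z).round(3))
```

```text
cubeL [0.54  0.027 0.032]
c2 [ 0.523 -0.043  0.032]
c3 [ 0.451 -0.068  0.032]
bal [0.419 0.434 0.05 ]
balR [0.469 0.356 0.05 ]
slides [0.742 0.125 0.03 ]
vial [ 0.735 -0.033  0.05 ]
lens [ 0.715 -0.187  0.05 ]
fix [ 0.548 -0.196  0.01 ]
```

View pics/topc.png

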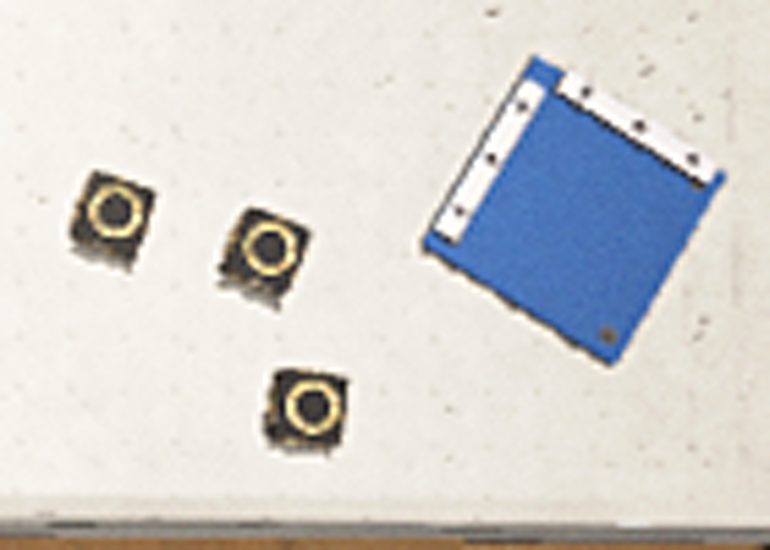

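The crop shows the plate corners at (533,57), (724,178), (612,365) and (425,245). The inner corner is at the top, so the x fence is upper-right and the y fence is upper-left. The target cube's top edge runs from (95,170) to (157,188).

```bash
cat >> h.py <<'E'
def delta(tp,closedir,T=None):
    """tool-frame turn(z) & shift cm from current measured pose to tcp tp, closing line along world dir, tool down"""
    s=sensors.sense(); R=Ro.from_rotvec(s['orientation']); M=R.as_matrix()
    sh=M.T@(np.array(tp)-s['eef_pos'])*100
    out=[]
    for sg in(1,-1):
        y=np.array([*closedir,0.])*sg; y/=np.linalg.norm(y); z=np.array([0,0,-1.]); x=np.cross(y,z)
        out.append(Ro.from_matrix(M.T@np.c_[x,y,z]).as_rotvec().round(4))
    return sh.round(2),out
E
python3 - <<'E'
from h import *
P=lambda u,v,z:ray("top",310+(u+.5)/5.5-.5,235+(v+.5)/5.5-.5,z)
c=np.array([P(*p,.01) for p in[(533,57),(724,178),(612,365),(425,245)]])
print(c.round(4)); print("sides",np.linalg.norm(c-np.roll(c,-1,0),axis=1).round(4),c.mean(0).round(4))
e=[c[1]-c[2],c[0]-c[3],c[0]-c[1],c[3]-c[2]]
for v in e: print(np.degrees(np.arctan2(v[1],v[0])).round(1))
a,b=P(95,170,.032),P(157,188,.032); print("cube",a,b,P(115,211,.033))
s=sensors.sense();print(Ro.from_rotvec(s['orientation']).as_matrix().round(3))
w=optics.camera_info("wrist");R=np.array(w['R']);print(w['vfov'],(-R.T@w['t']).round(3),R.round(3))
th=np.arctan2((b-a)[1],(b-a)[0])+np.pi/2; print(np.degrees(th))
print(delta([.33,.1,.303],[np.cos(th),np.sin(th)]))
E
```

```text
[[ 0.6233 -0.1805  0.01  ]
 [ 0.5655 -0.2735  0.01  ]
 [ 0.4745 -0.2157  0.01  ]
 [ 0.5308 -0.1258  0.01  ]]
sides [0.1095 0.1079 0.1061 0.1075] [ 0.5485 -0.1989  0.01  ]
-32.4
-30.6
58.2
57.9
cube [0.56177291 0.03551941 0.032     ] [0.55373959 0.0062491  0.032     ] [0.54248648 0.02614827 0.033     ]
[[-0.922  0.387 -0.001]
 [ 0.387  0.922 -0.002]
 [ 0.    -0.002 -1.   ]]
62.93950540293047 [0.178 0.604 0.373] [[ 0.386  0.922 -0.003]
 [ 0.886 -0.37   0.279]
 [ 0.256 -0.11  -0.96 ]]
-15.347095329222142
(array([-26.56, -40.44,   0.05]), [array([-2.0000e-03,  1.4000e-03,  1.4409e+00]), array([-1.4000e-03, -2.0000e-03, -1.7007e+00])])
```

>>> move_arm(deltas=[[0, 0, 1.44, -26.6, -40.4, 0, 0], [0, 0, 1.44, -26.6, -40.4, 0, 0], [0, 0, 1.44, -26.6, -40.4, 0, 0], [0, 0, 1.44, -26.6, -40.4, 0, 0], [0, 0, 1.44, -26.6, -40.4, 0, 0], [0, 0, 1.44, -26.6, -40.4, 0, 0], [0, 0, 1.44, -26.6, -40.4, 0, 0], [0, 0, 1.44, -26.6, -40.4, 0, 0], [0, 0, 1.44, -26.6, -40.4, 0, 0], [0, 0, 1.44, -26.6, -40.4, 0, 0], [0, 0, 1.44, -26.6, -40.4, 0, 0], [0, 0, 1.44, -26.6, -40.4, 0, 0]])

```text
time: 1.1
eef_pos: [0.3305, 0.0978, 0.3036]
orientation: [2.503, 1.896, -0.001]
contact_force: [1.0, 0.3, 0.7]
grip_width: 1.001
finger_force: 0.0
```

Run:
```python
from h import *
print(sensors.sense())
d=[np.cos(np.radians(-15.3)),np.sin(np.radians(-15.3))]
# look from where cube is ~ in view centre
print(delta([.5425,.026,.23],d), delta([.5425,.026,.087],d))
w=optics.camera_info("wrist");R=np.array(w['R']);print((-R.T@w['t']).round(3),R.round(3))
```

```text
{'time': 1.1, 'joints': array([ 8.43076269e-02, -4.50430475e-01,  2.21575379e+00, -1.52819657e-03,
        1.37590164e+00,  3.58763836e-01]), 'qd': array([-0.86414668, -0.10981243,  0.06852709,  0.03786914,  0.03720291,
       -0.12779246]), 'joint_efforts': array([  3.03235576, -12.57018864, -30.7558322 ,  -0.16217685,
         0.12924133,   0.15236343]), 'eef_pos': array([0.3304658 , 0.09782758, 0.30362161]), 'orientation': array([ 2.50299874e+00,  1.89615566e+00, -7.70179780e-04]), 'contact_force': array([1.01840049, 0.29497493, 0.70847636]), 'torque': array([ 0.00355955, -0.01332689,  0.04087211]), 'finger_force': 0.0, 'grip_width': 1.001454319840051}
(array([-1.16, 22.35,  7.38]), [array([ 0.0009,  0.0013, -0.0071]), array([ 2.0000e-03, -1.4000e-03,  3.1345e+00])]) (array([-1.15, 22.34, 21.68]), [array([ 0.0009,  0.0013, -0.0071]), array([ 2.0000e-03, -1.4000e-03,  3.1345e+00])])
[0.351 0.167 0.373] [[ 0.963 -0.27   0.   ]
 [-0.259 -0.924  0.281]
 [-0.076 -0.271 -0.96 ]]
```

>>> move_arm(deltas=[[0, 0, 0, -1.2, 4, 2, 0.2], [0, 0, 0, -1.2, 8, 4, 0.2], [0, 0, 0, -1.2, 12, 6, 0.2], [0, 0, 0, -1.2, 16, 8, 0.2], [0, 0, 0, -1.2, 20, 10, 0.2], [0, 0, 0, -1.2, 22.4, 10.4, 0.2], [0, 0, 0, -1.2, 22.4, 10.4, 0.2], [0, 0, 0, -1.2, 22.4, 10.4, 0.2]])

```text
time: 1.77
eef_pos: [0.5437, 0.0294, 0.1967]
orientation: [-2.495, -1.902, 0.007]
contact_force: [0.5, -0.6, -0.6]
grip_width: 0.806
finger_force: 0.0
```

Run:
```python
from h import *
import pickle
pickle.dump(optics.camera_info("wrist"),open("w1.pkl","wb"))
cv2.imwrite("pics/w1.png",optics.grab_frame("wrist"))
```

```text
(no output)
```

View pics/w1.png

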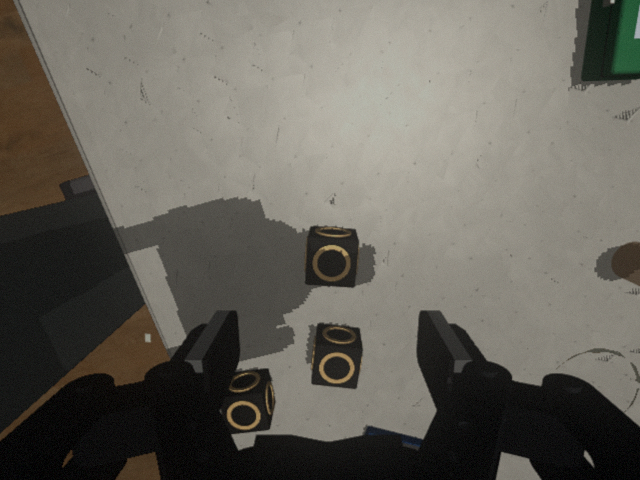

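The wrist view shows the target's top ring at about (331,263), with its side face above it in the image. The other two cubes are at (337,368) and (244,413).

Run:
```python
from h import *
import pickle
w=pickle.load(open("w1.pkl","rb"))
print(ray("",331,263,.033,w).round(4),ray("",337,368,.033,w).round(4))
im=cv2.imread("pics/w1.png")[215:300,290:375]
cv2.imwrite("pics/w1c.png",cv2.resize(im,None,fx=7,fy=7,interpolation=cv2.INTER_CUBIC))
```

```text
[0.5446 0.026  0.033 ] [ 0.5289 -0.0473  0.033 ]
```

View pics/w1c.png

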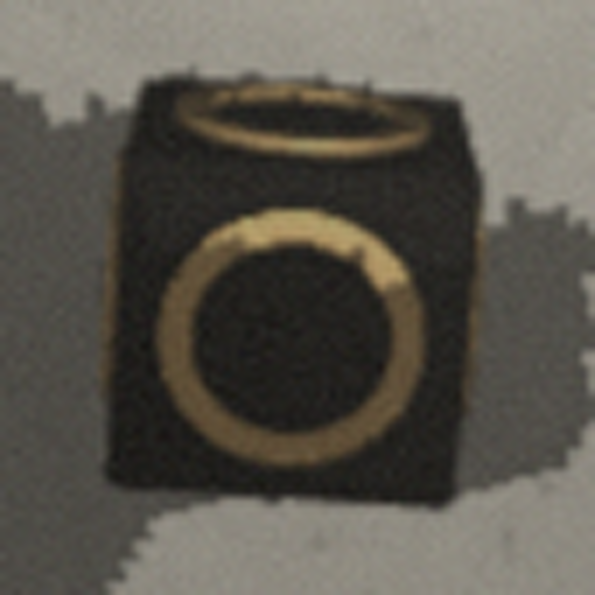

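The enlarged crop shows the top face corners at (107,485), (450,500), (480,170) and (125,150), with the ring centre at (292,336).

Run:
```python
from h import *
import pickle
w=pickle.load(open("w1.pkl","rb"))
P=lambda u,v,z:ray("",290+(u+.5)/7-.5,215+(v+.5)/7-.5,z,w)
c=np.array([P(*p,.032) for p in[(107,485),(450,500),(480,170),(125,150)]]);print(c.round(4))
for i,j,o in((0,1,0),(3,2,0),(0,3,-90),(1,2,-90)):
  d=c[j]-c[i]; print(np.linalg.norm(d).round(4),np.degrees(np.arctan2(d[1],d[0]))+o)
o=P(292,336,.033);print(o,c.mean(0))
a=np.radians(-15.5)
s=sensors.sense();print(s['eef_pos'],np.degrees(s['joints'][[0,5]]))
print(delta([o[0],o[1],.087],[np.cos(a),np.sin(a)]))
```

```text
[[0.5247 0.0166 0.032 ]
 [0.5545 0.007  0.032 ]
 [0.5647 0.0364 0.032 ]
 [0.5351 0.0464 0.032 ]]
0.0313 -17.826361536737434
0.0313 -18.5272845137591
0.0315 -19.130068665679346
0.0311 -19.101952558865605
[0.54482106 0.02624699 0.033     ] [0.54476427 0.02659033 0.032     ]
[0.54310064 0.02988796 0.19821248] [-4.24738553 11.08279354]
(array([-0.3 ,  0.31, 11.12]), [array([-0.0041,  0.0007,  0.0029]), array([-1.1000e-03, -6.4000e-03, -3.1387e+00])])
```

>>> move_arm(deltas=[[0, 0, 0.057, -0.3, 0.3, 0, 0.2], [0, 0, 0.057, -0.3, 0.3, 4, 0.2], [0, 0, 0.057, -0.3, 0.3, 8, 0.2], [0, 0, 0.057, -0.3, 0.3, 11.1, 0.2], [0, 0, 0.057, -0.3, 0.3, 11.1, 0.2], [0, 0, 0.057, -0.3, 0.3, 11.1, 0.2]])

```text
time: 2.32
eef_pos: [0.5436, 0.027, 0.0887]
orientation: [-2.548, -1.834, 0.004]
contact_force: [0.4, -0.6, 1.1]
grip_width: 0.798
finger_force: 0.0
```

>>> move_arm(deltas=[[0, 0, 0, 0, 0, 0, 1], [0, 0, 0, 0, 0, 0, 1], [0, 0, 0, 0, 0, 0, 1], [0, 0, 0, 0, 0, 0, 1], [0, 0, 0, 0, 0, 0, 1], [0, 0, 0, 0, 0, 0, 1]])

```text
time: 2.82
eef_pos: [0.5481, 0.0263, 0.0924]
orientation: [2.548, 1.832, 0.006]
contact_force: [-1.5, 0.9, 8.1]
grip_width: 0.352
finger_force: 61.3
```

Run:
```python
from h import *
for i in range(2):
  s=sensors.sense();print(s['time'],s['eef_pos'].round(4),s['contact_force'].round(2),s['torque'].round(2),s['grip_width'],s['qd'].round(3))
  cv2.imwrite("pics/w2.png",optics.grab_frame("wrist"))
```

```text
2.8167 [0.5481 0.0263 0.0924] [-1.48  0.94  8.13] [ 0.13  0.41 -0.08] 0.35240902133838986 [-0.001  0.002  0.    -0.001  0.002 -0.   ]
2.8667 [0.5481 0.0264 0.0924] [-1.89  1.    9.01] [ 0.14  0.41 -0.03] 0.3558121100359229 [-0.    -0.    -0.003  0.     0.    -0.002]
```

View pics/w2.png

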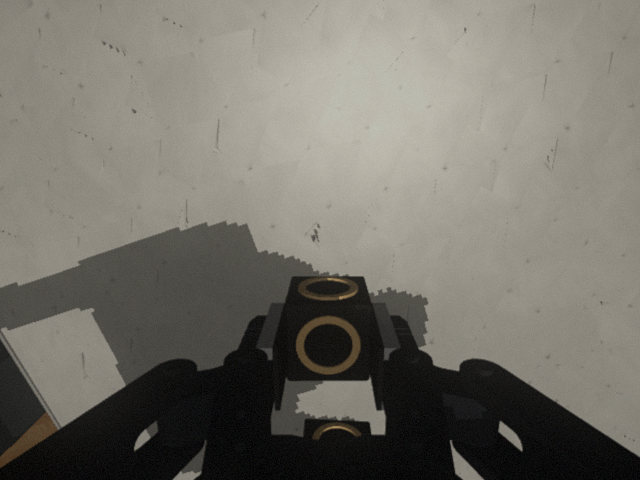

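The cube is held between the pads, with its top ring at (328,345), the top face's far edge at row ~307 and its near edge at row ~380.

Run:
```python
from h import *
s=sensors.sense();R=Ro.from_rotvec(s['orientation']).as_matrix()
for u,v,z in((328,345,.033),(290,308,.032),(369,308,.032),(375,380,.032),(283,380,.032)):
  p=ray("wrist",u,v,z);print(p.round(4),(R.T@(p-s['eef_pos'])*1000).round(1))
print(R.round(4))
```

```text
[0.5489 0.025  0.033 ] [-1.1  0.9 59.4]
[0.5404 0.043  0.032 ] [ 13.2 -12.9  60.4]
[0.5674 0.0339 0.032 ] [13.2 15.7 60.5]
[0.561  0.0045 0.032 ] [-16.7  18.9  60.5]
[0.5277 0.0158 0.032 ] [-16.6 -16.3  60.3]
[[ 3.184e-01  9.480e-01  5.000e-03]
 [ 9.480e-01 -3.184e-01 -1.000e-04]
 [ 1.500e-03  4.800e-03 -1.000e+00]]
```

>>> move_arm(deltas=[[0, 0, 0, 0, 0, -2, 1], [0, 0, 0, 0, 0, -5, 1], [0, 0, 0, 0, 0, -8, 1], [0, 0, 0, 0, 0, -8, 1]])

```text
time: 3.25
eef_pos: [0.5507, 0.0261, 0.1768]
orientation: [2.543, 1.829, 0.017]
contact_force: [2.7, 0.3, -0.5]
grip_width: 0.357
finger_force: 60.3
```

Run:
```python
from h import *
a=np.radians(-31.7)
s=sensors.sense();print(s['eef_pos'],s['qd'].round(3),Ro.from_rotvec(s['orientation']).as_matrix().round(4))
print(delta([.555,-.198,.18],[np.cos(a),np.sin(a)]))
```

```text
[0.55068391 0.026052   0.17677842] [-0.003  0.048  0.027 -0.001 -0.082 -0.001] [[ 0.3182  0.9479  0.0145]
 [ 0.948  -0.3182 -0.0011]
 [ 0.0035  0.0142 -0.9999]]
(array([-21.1 ,   7.54,  -0.29]), [array([ 0.0137, -0.0051,  0.2294]), array([ 0.0075,  0.02  , -2.9121])])
```

>>> move_arm(deltas=[[0, 0, 0.06, -3.5, 1.3, 0, 1], [0, 0, 0.12, -7.5, 2.6, 0, 1], [0, 0, 0.18, -11.5, 4, 0, 1], [0, 0, 0.229, -15.5, 5.4, 0, 1], [0, 0, 0.229, -19, 6.8, 0, 1], [0, 0, 0.229, -21.1, 7.5, 0, 1], [0, 0, 0.229, -21.1, 7.5, 0, 1], [0, 0, 0.229, -21.1, 7.5, 0, 1], [0, 0, 0.229, -21.1, 7.5, 0, 1]])

```text
time: 4.0
eef_pos: [0.5493, -0.1969, 0.1686]
orientation: [-2.743, -1.53, 0.0]
contact_force: [-0.2, 1.1, -1.6]
grip_width: 0.357
finger_force: 60.2
```

Run:
```python
from h import *
import pickle
s=sensors.sense();print(s['eef_pos'],s['qd'].round(3),s['contact_force'],Ro.from_rotvec(s['orientation']).as_matrix().round(4))
pickle.dump((optics.camera_info("wrist"),s),open("w3.pkl","wb"))
im=optics.grab_frame("wrist");cv2.imwrite("pics/w3.png",im)
```

```text
[ 0.54934275 -0.1969319   0.16862579] [ 0.025 -0.003  0.011  0.     0.    -0.002] [-0.21713914  1.10577636 -1.61352506] [[ 5.255e-01  8.508e-01 -6.000e-04]
 [ 8.508e-01 -5.255e-01  1.000e-03]
 [ 5.000e-04 -1.000e-03 -1.000e+00]]
```

View pics/w3.png

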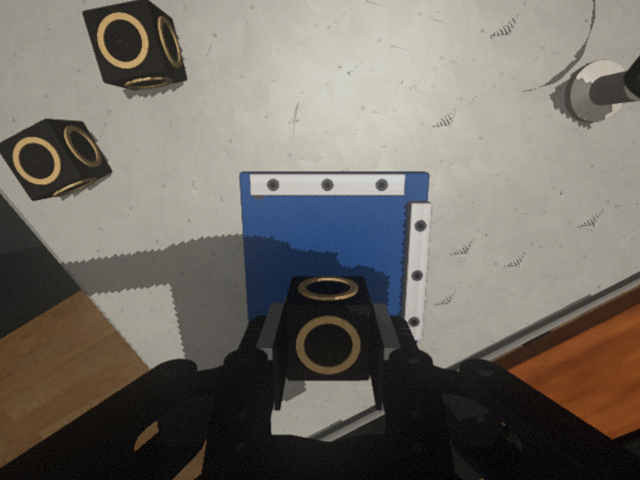

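The view shows the plate with the y fence at the top, its inner edge at row ~195. The x fence is at the right, with its inner edge near column ~410. The cube is held with its ring at (328,345).

Run:
```python
from h import *
im=cv2.imread("pics/w3.png")[165:345,235:440]
cv2.imwrite("pics/w3c.png",cv2.resize(im,None,fx=3.3,fy=3.3,interpolation=cv2.INTER_CUBIC))
```

```text
(no output)
```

View pics/w3c.png

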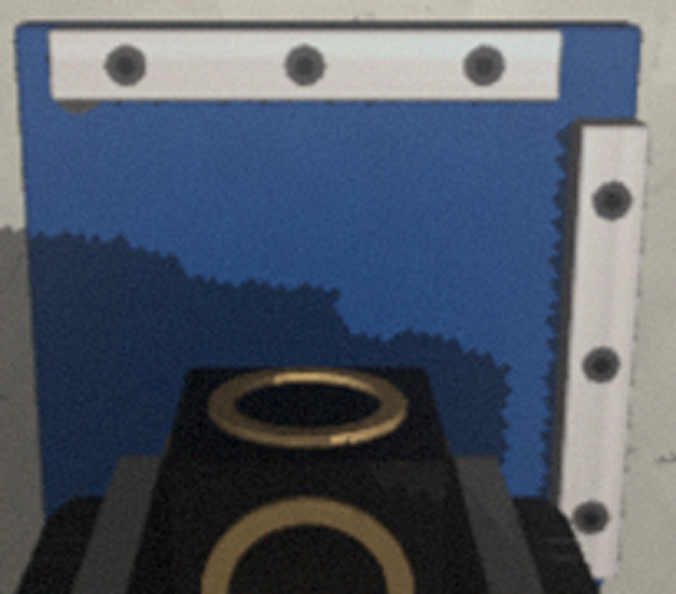

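The crop gives the y fence's top inner edge as (50,99)–(559,101). The x fence's top inner edge runs from (582,125) to about (565,490), and its outer edge from (645,124) to (613,575).

Run:
```python
from h import *
import pickle
w,s=pickle.load(open("w3.pkl","rb"))
P=lambda u,v,z:ray("",235+(u+.5)/3.3-.5,165+(v+.5)/3.3-.5,z,w)
R=Ro.from_rotvec(s['orientation']).as_matrix()
L={'yin':((50,99),(559,101)),'yout':((50,30),(561,30)),'xin':((582,125),(565,490)),'xout':((645,124),(613,575))}
for k,(a,b) in L.items():
  p,q=P(*a,.02),P(*b,.02); d=q-p; th=np.degrees(np.arctan2(d[1],d[0]))
  print(k,p.round(4),q.round(4),np.linalg.norm(d).round(4),th.round(2),[(R.T@(x-s['eef_pos'])*1000).round(1) for x in(p,q)])
ys=np.degrees(np.arctan2(R[1,1],R[0,1]));print("tool yaw",ys)
print("cube",[(R.T@(ray("",u,v,s['eef_pos'][2]-.0594,w)-s['eef_pos'])*1000).round(1) for u,v in((328,345),)])
```

```text
yin [ 0.5348 -0.1385  0.02  ] [ 0.6077 -0.1838  0.02  ] 0.0858 -31.85 [array([ 42. , -42.9, 148.7]), array([ 41.8,  42.9, 148.6])]
yout [ 0.5413 -0.1291  0.02  ] [ 0.6136 -0.1736  0.02  ] 0.0849 -31.63 [array([ 53.4, -42.3, 148.7]), array([ 53.5,  42.6, 148.6])]
xin [ 0.6091 -0.1894  0.02  ] [ 0.5744 -0.2473  0.02  ] 0.0675 -120.89 [array([ 37.7,  47. , 148.6]), array([-29.8,  48. , 148.6])]
xout [ 0.6182 -0.1949  0.02  ] [ 0.5738 -0.2674  0.02  ] 0.085 -121.5 [array([ 37.9,  57.7, 148.6]), array([-47.1,  58. , 148.5])]
tool yaw -31.70515814015893
cube [array([-1. ,  0.6, 59.4])]
```

>>> move_arm(deltas=[[0, 0, 0, 0.9, 1, 2, 1], [0, 0, 0, 1.8, 2.1, 4, 1], [0, 0, 0, 1.8, 2.1, 5.4, 1], [0, 0, 0, 1.8, 2.1, 6.0, 1], [0, 0, 0, 1.8, 2.1, 6.2, 1], [0, 0, 0, 1.8, 2.1, 6.2, 1], [0, 0, 0, 1.8, 2.1, 6.2, 1]])

```text
time: 4.63
eef_pos: [0.577, -0.1931, 0.1075]
orientation: [2.743, 1.531, 0.0]
contact_force: [0.9, 0.3, -1.5]
grip_width: 0.354
finger_force: 60.2
```

```bash
cat > st.py <<'E'
from h import *
s=sensors.sense();R=Ro.from_rotvec(s['orientation']).as_matrix()
print(s['time'],s['eef_pos'].round(4),"qd",abs(s['qd']).max().round(3),"Ftool",(R.T@s['contact_force']).round(2),"Ttool",(R.T@s['torque']).round(2),s['grip_width'],"\n",R.round(4))
print("rel TCP shift from w3 (tool mm)"); import pickle
w,s0=pickle.load(open("w3.pkl","rb"));R0=Ro.from_rotvec(s0['orientation']).as_matrix();print((R0.T@(s['eef_pos']-s0['eef_pos'])*1000).round(2))
E
python3 st.py
```

```text
4.6333 [ 0.577  -0.1931  0.1075] qd 0.015 Ftool [0.72 0.64 1.47] Ttool [ 0.04  0.01 -0.01] 0.3544841795108914 
 [[ 5.250e-01  8.511e-01  4.000e-04]
 [ 8.511e-01 -5.250e-01 -3.000e-04]
 [-0.000e+00  5.000e-04 -1.000e+00]]
rel TCP shift from w3 (tool mm)
[17.77 21.62 61.09]
```

>>> move_arm(deltas=[[0, 0, 0, 0, 0, 0.2, 1], [0, 0, 0, 0, 0, 0.4, 1], [0, 0, 0, 0, 0, 0.5, 1], [0, 0, 0, 0, 0, 0.5, 1], [0, 0, 0, 0, 0, 0.5, 1], [0, 0, 0, 0, 0, 0.5, 1]])

```text
time: 5.13
eef_pos: [0.5773, -0.1936, 0.1025]
orientation: [2.743, 1.53, 0.001]
contact_force: [-1.0, 0.1, 1.4]
grip_width: 0.351
finger_force: 60.5
```

```bash
python3 st.py
```

```text
5.1333 [ 0.5773 -0.1936  0.1025] qd 0.001 Ftool [-0.4  -0.91 -1.4 ] Ttool [ 0.12 -0.14  0.06] 0.3512144164243692 
 [[ 5.253e-01  8.509e-01  6.000e-04]
 [ 8.509e-01 -5.253e-01 -5.000e-04]
 [-1.000e-04  8.000e-04 -1.000e+00]]
rel TCP shift from w3 (tool mm)
[17.56 22.12 66.09]
```

>>> move_arm(deltas=[[0, 0, 0, 0, 0, 0.1, 1], [0, 0, 0, 0.2, 0.2, 0.1, 1], [0, 0, 0, 0.4, 0.4, 0.1, 1], [0, 0, 0, 0.6, 0.5, 0.1, 1], [0, 0, 0, 0.75, 0.6, 0.1, 1], [0, 0, 0, 0.75, 0.6, 0.1, 1], [0, 0, 0, 0.75, 0.6, 0.1, 1]])

```text
time: 5.72
eef_pos: [0.5864, -0.191, 0.1025]
orientation: [2.742, 1.531, -0.002]
contact_force: [-3.2, -1.1, 6.4]
grip_width: 0.352
finger_force: 61.1
```

```bash
python3 st.py
```

```text
5.7167 [ 0.5864 -0.191   0.1025] qd 0.003 Ftool [-2.61 -2.13 -6.38] Ttool [ 0.38 -0.44 -0.01] 0.3519341968310285 
 [[ 5.248e-01  8.512e-01 -1.000e-04]
 [ 8.512e-01 -5.248e-01 -1.800e-03]
 [-1.600e-03  8.000e-04 -1.000e+00]]
rel TCP shift from w3 (tool mm)
[24.48 28.44 66.12]
```

>>> move_arm(deltas=[[0, 0, 0, 0.05, 0.05, -0.05, 1], [0, 0, 0, 0.1, 0.1, -0.05, 1], [0, 0, 0, 0.15, 0.15, -0.05, 1], [0, 0, 0, 0.2, 0.2, -0.05, 1], [0, 0, 0, 0.2, 0.2, -0.05, 1], [0, 0, 0, 0.2, 0.2, -0.05, 1]])

```text
time: 6.22
eef_pos: [0.5887, -0.1901, 0.1025]
orientation: [2.743, 1.531, -0.003]
contact_force: [-3.9, -1.6, 7.5]
grip_width: 0.357
finger_force: 61.2
```

```bash
python3 st.py
```

```text
6.2167 [ 0.5887 -0.1901  0.1025] qd 0.001 Ftool [-3.44 -2.5  -7.48] Ttool [ 0.48 -0.6  -0.02] 0.3568752806475492 
 [[ 5.249e-01  8.512e-01 -1.200e-03]
 [ 8.512e-01 -5.249e-01 -1.100e-03]
 [-1.600e-03 -5.000e-04 -1.000e+00]]
rel TCP shift from w3 (tool mm)
[26.46 29.94 66.13]
```

>>> move_arm(deltas=[[0, 0, 0, 0, 0, -0.1, 1], [0, 0, 0, 0.05, 0.05, -0.1, 1], [0, 0, 0, 0.1, 0.1, -0.1, 1], [0, 0, 0, 0.15, 0.15, -0.1, 1], [0, 0, 0, 0.15, 0.15, -0.1, 1], [0, 0, 0, 0.15, 0.15, -0.1, 1]])

```text
time: 6.72
eef_pos: [0.5895, -0.1895, 0.1025]
orientation: [-2.741, -1.531, 0.007]
contact_force: [-6.6, -3.6, 6.9]
grip_width: 0.358
finger_force: 61.2
```

```bash
python3 st.py
```

```text
6.7167 [ 0.5895 -0.1895  0.1025] qd 0.001 Ftool [-6.52 -3.8  -6.86] Ttool [ 0.78 -1.    0.  ] 0.35760566670042265 
 [[ 5.244e-01  8.514e-01 -4.600e-03]
 [ 8.514e-01 -5.244e-01 -7.000e-04]
 [-3.000e-03 -3.500e-03 -1.000e+00]]
rel TCP shift from w3 (tool mm)
[27.45 30.32 66.07]
```

>>> move_arm(deltas=[[0, 0, 0, 0, 0.05, -0.05, 1], [0, 0, 0, 0, 0.1, -0.1, 1], [0, 0, 0, 0, 0.15, -0.1, 1], [0, 0, 0, 0, 0.2, -0.1, 1], [0, 0, 0, 0, 0.2, -0.1, 1], [0, 0, 0, 0, 0.2, -0.1, 1]])

```text
time: 7.22
eef_pos: [0.5899, -0.1897, 0.1026]
orientation: [-2.738, -1.529, 0.01]
contact_force: [-7.7, -1.7, 5.9]
grip_width: 0.356
finger_force: 61.1
```

```bash
python3 st.py
```

```text
7.2167 [ 0.5899 -0.1897  0.1026] qd 0.002 Ftool [-5.49 -5.71 -5.82] Ttool [ 1.08 -0.96  0.03] 0.3563299237538922 
 [[ 0.5245  0.8514 -0.0081]
 [ 0.8514 -0.5245  0.0013]
 [-0.0031 -0.0076 -1.    ]]
rel TCP shift from w3 (tool mm)
[27.47 30.78 66.02]
```

>>> move_arm(deltas=[[-0.004, 0.002, 0, 0, 0, 0, 1], [-0.008, 0.004, 0, 0, -0.03, 0, 1], [-0.012, 0.005, 0, 0, -0.06, -0.02, 1], [-0.012, 0.005, 0, 0, -0.06, -0.02, 1], [-0.012, 0.005, 0, 0, -0.06, -0.02, 1]])

```text
time: 7.63
eef_pos: [0.5892, -0.1897, 0.1025]
orientation: [2.74, 1.53, 0.005]
contact_force: [-8.2, -1.6, 5.6]
grip_width: 0.357
finger_force: 60.9
```

```bash
python3 st.py
python3 - <<'E'
from h import *
im=optics.grab_frame("wrist");cv2.imwrite("pics/w4.png",im)
E
```

```text
7.6333 [ 0.5892 -0.1897  0.1025] qd 0.002 Ftool [-5.69 -6.1  -5.64] Ttool [ 1.07 -1.11 -0.08] 0.35746456320158804 
 [[ 0.5243  0.8515  0.0046]
 [ 0.8515 -0.5243 -0.0013]
 [ 0.0013  0.0046 -1.    ]]
rel TCP shift from w3 (tool mm)
[27.1  30.14 66.14]
```

View pics/w4.png

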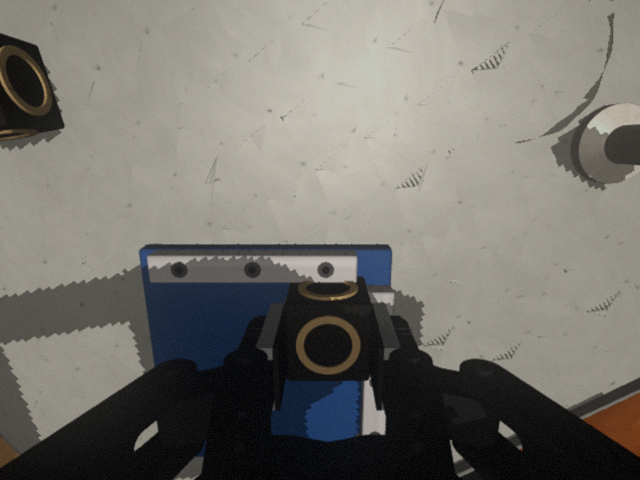

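>>> move_arm(deltas=[[0.001, 0.0, 0, 0.05, 0.05, -0.05, 1], [0.0015, 0.001, 0, 0.1, 0.1, -0.1, 1], [0.0015, 0.001, 0, 0.15, 0.15, -0.15, 1], [0.0015, 0.001, 0, 0.15, 0.15, -0.15, 1], [0.0015, 0.001, 0, 0.15, 0.15, -0.15, 1], [0.0015, 0.001, 0, 0.15, 0.15, -0.15, 1]])

```text
time: 8.18
eef_pos: [0.5897, -0.1896, 0.1026]
orientation: [2.742, 1.533, -0.0]
contact_force: [-9.9, -5.7, 2.0]
grip_width: 0.354
finger_force: 60.6
```

```bash
python3 st.py
```

```text
8.1833 [ 0.5897 -0.1896  0.1026] qd 0.001 Ftool [-10.08  -5.44  -1.96] Ttool [ 1.   -1.76 -0.06] 0.35415106591789175 
 [[ 5.238e-01  8.518e-01 -1.000e-04]
 [ 8.518e-01 -5.238e-01 -3.000e-04]
 [-3.000e-04  1.000e-04 -1.000e+00]]
rel TCP shift from w3 (tool mm)
[27.39 30.54 66.  ]
```

Friction on one fence could hide a missing contact on the other. I'll relax the push on the y fence, press toward the x fence, then press the y fence again.

>>> move_arm(deltas=[[0, 0, 0, -0.15, 0, 0, 1], [0, 0, 0, -0.3, 0, 0, 1], [0, 0, 0, -0.3, 0.1, 0, 1], [-0.002, 0, 0, -0.3, 0.2, 0, 1], [-0.002, 0, 0, -0.3, 0.2, 0, 1], [-0.002, 0, 0, -0.3, 0.2, 0, 1]])

```text
time: 8.68
eef_pos: [0.5896, -0.1903, 0.1026]
orientation: [-2.74, -1.529, -0.004]
contact_force: [-9.3, 2.3, 5.1]
grip_width: 0.356
finger_force: 61.0
```

```bash
python3 st.py
```

```text
8.6833 [ 0.5896 -0.1903  0.1026] qd 0.003 Ftool [-2.93 -9.09 -5.12] Ttool [ 1.76 -0.54  0.06] 0.35642451969768435 
 [[ 5.252e-01  8.510e-01  3.000e-04]
 [ 8.510e-01 -5.252e-01  4.800e-03]
 [ 4.300e-03 -2.200e-03 -1.000e+00]]
rel TCP shift from w3 (tool mm)
[26.79 30.87 66.05]
```

>>> move_arm(deltas=[[0, 0, 0, 0.1, 0, 0, 1], [-0.001, -0.001, 0, 0.2, -0.03, -0.05, 1], [-0.002, -0.001, 0, 0.25, -0.06, -0.05, 1], [-0.002, -0.001, 0, 0.25, -0.06, -0.05, 1], [-0.002, -0.001, 0, 0.25, -0.06, -0.05, 1], [-0.002, -0.001, 0, 0.25, -0.06, -0.05, 1]])

```text
time: 9.18
eef_pos: [0.5897, -0.1897, 0.1026]
orientation: [2.742, 1.532, -0.0]
contact_force: [-11.4, -3.4, 2.8]
grip_width: 0.353
finger_force: 60.7
```

```bash
python3 st.py; python3 -c "
from h import *
for i in range(6): optics.grab_frame('top')
"; python3 st.py
```

```text
9.1833 [ 0.5897 -0.1897  0.1026] qd 0.001 Ftool [-8.86 -7.99 -2.82] Ttool [ 1.49 -1.46  0.09] 0.352996936043147 
 [[ 5.245e-01  8.514e-01  2.000e-04]
 [ 8.514e-01 -5.245e-01 -7.000e-04]
 [-5.000e-04  6.000e-04 -1.000e+00]]
rel TCP shift from w3 (tool mm)
[27.29 30.62 66.01]
9.4833 [ 0.5897 -0.1898  0.1026] qd 0.002 Ftool [-8.46 -8.35 -1.93] Ttool [ 1.49 -1.52  0.08] 0.35992352692164353 
 [[ 5.245e-01  8.514e-01  2.000e-04]
 [ 8.514e-01 -5.245e-01 -7.000e-04]
 [-5.000e-04  5.000e-04 -1.000e+00]]
rel TCP shift from w3 (tool mm)
[27.28 30.63 66.03]
```

The pushes are balanced and steady at about 8 N on each fence, and the tool is vertical to within 0.001 rad. I'm handing in.

```bash
python3 -c "
from h import *
print(ticket.job_done())"
```

```text
the job is handed in; nothing more can be done
None
```

I set the leftmost cube on the blue plate, pressed it into the fence corner and handed the job in at about 9.5 s, still gripping it with a steady push of about 8 N against each fence; the hand-in gave no verdict.

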